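Hold the sample slide flush on the tilted stage

TASK

The dial indicator on its swing arm stands in the way over the sloped face of the tilting stage: first swing the arm about a quarter turn to either side, clear of the face, and leave it there. Then pick up the loose steel sample slide by its upright rib, tilt it to match the slope, feel it come flush on the middle of the face with its long side running up the slope, and press it there gently but distinctly, with more than just its own weight. Finish while still gripping it and pressing it flush; do not ram it, do not alter the stage's tilt, and leave the other parts on the surface where they are.

Things in the scene. Friction and masses are not known exactly. Their poses are not given: they have to be found in the camera images.
- face_center (a point): Centre of the top surface of the stage's sloped steel face: a plain flat plate 94 mm long up the slope, 74 mm wide, 10 mm thick. Axes: x runs up the slope, y across it (level), z is the outward normal. The slope is set anew each time, between 12 and 31 degrees, rising away from the robot's side; this point lies 45 to 60 mm above the table. The plate turns on a stiff clamped hinge at its low edge and stays put under 25 N.
- face_top_edge (a point): Middle of the upper (far, high) edge of the same sloped face, 47 mm up the slope from face_center; same axes. It must not shift by more than 5 mm (the stage's tilt must stay as set).
- swing (a joint): Swing arm of the dial indicator, turning about an upright post (20 mm thick) behind the high edge of the stage. 0 = pointing down the slope, with the indicator over the face; starts within 0.3 rad of that. Grows as the arm turns counter-clockwise seen from above (indicator moves towards the face's -y side); stops at -1.9 and 1.9 rad. Light friction (about 1.5 N at the knob); stays where it is left.
- swing_knob (a point): Centre of the upright black cylindrical grip knob at the swing arm's end: 16 mm diameter, 40 mm tall, standing on a 12 mm wide level aluminium arm whose top lies 20 mm below this point; knob centre 153 mm above the table, 85 mm from the pivot axis. A round dial gauge 34 mm wide hangs below it, its lower rim 59 mm below this point (a thin pointer-like spindle reaches 74 mm below it).
- swing_pivot (a point): Point on the swing arm's upright pivot axis at the height of swing_knob. The pivot post is 135 mm tall, 20 mm thick.
- slide_mid (a point): Centre of the loose sample slide, 21 mm above its underside: a flat steel plate 70 mm (x) by 50 mm (y) by 6 mm thick with an upright aluminium rib in its middle, 32 mm long (x), 14 mm thick (y), rising from the plate to 42 mm above the underside. z points up out of the plate along the rib. Same either way round. About 0.2 kg (0.16 to 0.24). Lies flat on the table.
- ring_gauge: Bystander: steel ring gauge, 54 mm across, 20 mm high, origin under its centre; leave it.
- v_block: Bystander: dark steel V-block 50 x 44 x 38 mm, origin under its centre; leave it.
- post_a: Bystander: round steel stand-off post 42 mm across, 93 mm high, origin under its centre; leave it.
- post_b: Bystander: round steel stand-off post 42 mm across, 73 mm high, origin under its centre; leave it.
- can: Bystander: grey bottle 50 mm across, 100 mm high, origin under its centre; leave it.
- driver: Bystander: screwdriver lying on the table; leave it.
- master: Bystander: dark steel cylinder 36 mm across, 30 mm high, origin under its centre; leave it.
Not all that is in view belongs to the job. Leave any red or yellow look-alike of the part that bears slide_mid alone.

How it is judged (in metres and radians):
On the way, in this order (a step that is already met when the one before it is completed fails the run):
1. the swing arm is turned clear of the sloped face ((value of joint swing above 1.1 rad or value of joint swing below -1.1 rad)), for 0.2 s.
2. the slide is lifted off the table (height (world z) of slide_mid above 0.06 m), for 0.2 s.
At the end, for the whole second after the job is handed in: Gripped slide rests on the sloped face: gap under 2.5 mm, parallel within 0.04 rad, centre within 12 mm of the face's centre along and across, long side up the slope within 0.15 rad, pressed with 3.5 to 35 N, at rest; swing arm at least 1.1 rad to either side ((value of joint swing above 1.1 rad or value of joint swing below -1.1 rad) and x of slide_mid in the frame of face_center between -0.012 and 0.012 m and y of slide_mid in the frame of face_center between -0.012 and 0.012 m and z of slide_mid in the frame of face_center between 0.0185 and 0.0235 m and angle between the z axis of slide_mid and the z axis of face_center, either way round below 0.04 rad and angle between the x axis of slide_mid and the x axis of face_center, either way round below 0.15 rad and contact force between slide and stage between 3.5 and 35 N and contact force between the fingers and slide above 2 N and linear speed of slide below 0.01 m/s); the arm keeps its last pose, push and grip.
It fails at once if the slide is rammed against the stage (over 60 N) (contact force between slide and stage above 60 N).
It fails at once if the stage's tilt setting is altered (distance of face_top_edge from where it was at the start of the episode above 0.005 m).
It fails at once if a bystander is disturbed (moved over 20 mm) (distance of any of ring_gauge, v_block, post_a, post_b, can, driver, master from where it was at the start of the episode above 0.02 m).
It also fails if it takes over 61 s, if anything falls off the work surface, if the arm or the gripper's body presses on something with over 40 N, if the wrist force passes 120 N, or if a joint passes its speed limit or range.

ROBOT

A 6-joint arm with a two-finger parallel gripper is mounted at the origin on the work surface. World frame = base frame: x ahead of the robot, y to its left, z up, the work surface at z = 0. Lengths are in m, angles in degrees, forces in N, time in s.
With the tool pointing down it reaches from about 0.25 to 0.725 m from the base axis. Payload 9.7 kg.
Tool frame: the origin (TCP) lies midway between the tips of the shut fingers; the grasp point (between the pads) lies 19 mm behind it; x points along the fingers, y is the direction in which the jaws open and shut, and the axes are right-handed (so a half turn about x gives the same grasp; the last joint's range is limited). The gripper opens to 85 mm and grips with 20 to 120 N. Pads are 22 mm wide; open, the fingers measure 114 mm over their backs; the gripper's body (76 mm by 85 mm) begins 54 mm behind the grasp point. The pads swing forward as they close: fully open they stand 13 mm farther back than shut.
Start: joints at [68.01, 4.979, 10.078, 95.1, 0, 90], TCP at [0.206, 0.51, 0.231] pointing down, gripper open.
Joint ranges: [-179.16, 179.16], [-48.56, 103.87], [-65.8, 70.77], [-126.05, 130.52], [-82.76, 87.17], [-180, 180]. Speed limits (degrees/s): [127.2, 127.2, 147.25, 180, 180, 180].

INTERFACE

Orientations are given as [roll, pitch, yaw] about the fixed x, y, z axes, in that order (R = Rz(yaw) Ry(pitch) Rx(roll)).
In Python, from workcell import bot, cams gives the robot as it stands.
- The arm moves only by the tool apply_moves, never from a script. Its argument "commands" is a list of rows, each a list of 5 numbers: the shift along the tool's x, y, z in m, then the turn about the tool's x in rad, then the opening, from -1 (shut) to 1 (fully open). In form: [[tx, ty, tz, roll, hand], ...]. A call has 1 to 12 rows; each row is the pose to reach, as a shift and turn from the pose measured when the call began, along the tool's axes at that moment; what a row does not reach only later rows make up. A row lasts 1/10 s, in which the tool goes at most 50 mm and 8.59 degrees, less where a joint would pass 70% of its speed; a pose out of reach is approached as far as the arm can. A call with a gripper value outside its range is refused whole. The fingers move at their own pace and stop on an object; "newtons" is the grip in N (left out, the last holds). Time passes only in rows, so rows that repeat a pose let the fingers close. It gives the time, the measured TCP pose, the force and the opening at its end, in the units of the state.
- bot.get_obs(): the state, without advancing time (a new reading comes with each control period).
- cams.camera(name): name is "scene" or "top"; returns a dict with "frame" (384x512x3 uint8, blue, green, red), "depth" (384x512 float32, m along the optical axis (not along the pixel's ray), 0 where there is no reading), "camera_matrix" (3x3 intrinsics, pixels), "R" (3x3) and "t" (3): a world point X has camera coordinates R X + t. Camera axes: x right, y down, z forward; pixel columns grow to the right and rows downward; lengths in m; the calibration is good to about 2 mm. A picture is of the moment at which its call begins.
- bot.job_done(): hands the job in, once; it reports no verdict.
Trained networks look in the newest picture that a camera, given by its name, has taken for a name from the list of things; names that differ only in an ending like _2 or _b are one class to them, and where a whole thing is asked for, a point or a joint stands for the part that bears it (a point fixed in the world has none). Each returns a list of dicts, best first, with "confidence" (0 to 1); they miss things now and then, are a little off and sometimes report something else, mostly with a low value. They report only what shows in the picture. A call takes as long as a camera call. They do not tell look-alikes from the thing itself.
- cams.spot_in(name, camera): "rect" ([left, top, right, bottom] in pixels, round what is visible of it).
The state is a dict: "time": time; "q": joint angles; "qd": joint speeds; "joint_efforts": joint torques, N m; "ee_pos": TCP position; "tcp_rot": TCP orientation; "wrist_force": force on the tool from outside, world axes, zero at the start; "torque": the same for the moment, N m; "opening": finger opening in m.
Only numpy, scipy, OpenCV 4.12 (cv2) and the standard library are available. Lean on these libraries where they do the work, as an engineer would, in place of code of your own. Each camera call takes 0.05 s, during which the arm holds its last target. There are 200 camera calls.

## Working session

There is one attempt and no reset: what is moved stays moved. The work goes in short steps, Python scripts to look and compute and a tool call to move; the robot and the scene stay as the last step left them, time stands still between calls to the robot, and variables do not carry over. Pictures are saved under pics/ and viewed, about 8 in all and at most 12, crops included, and the job is handed in when it is done.

Besides the shell and the picture viewer there is one more tool, called after "Call:" as name(argument=value, ...) on one line, values as JSON. apply_moves: Moves the arm, as the interface text tells. Its arguments: {"type":"object","properties":{"commands":{"type":"array"},"newtons":{"type":"number"}},"required":["commands"]}

```bash
mkdir -p pics; ls
python3 - <<'E'
from workcell import bot, cams
import cv2, numpy as np
print(bot.get_obs())
ims=[]
for c in ("scene","top"):
    d=cams.camera(c); cv2.imwrite(f"pics/{c}0.png",cv2.resize(d["frame"],(800,600),interpolation=cv2.INTER_CUBIC)); np.savez(f"{c}0.npz",**d)
    print(c,d["camera_matrix"].tolist(),np.round(d["R"],3).tolist(),d["t"])
    for n in ("face_center","swing_knob","slide_mid","swing","ring_gauge","v_block","post_a","can","driver","master"):
        try: print(n,[(np.round(r["rect"]).astype(int).tolist(),round(r["confidence"],2)) for r in cams.spot_in(n,c)][:4])
        except Exception as e: print(n,e)
E
```

```text
pics
{'time': 0.0, 'q': array([ 6.80100590e+01,  5.00993684e+00,  1.00327599e+01,  9.51007417e+01,
       -9.18526016e-04,  9.00018761e+01]), 'qd': array([-0.00478809, -0.00536134,  0.04875816, -0.04765896,  0.01014578,
       -0.05938027]), 'joint_efforts': array([-1.98580470e-03, -5.20403767e+01,  4.64796031e+01,  1.67921913e-02,
       -2.01810935e-04, -3.41937465e-06]), 'ee_pos': array([0.20585472, 0.50975376, 0.23057907]), 'tcp_rot': array([ -89.32273739,   89.92207595, -111.3145539 ]), 'wrist_force': array([-0.34601949,  0.589413  , -0.09759598]), 'torque': array([-0.02385751,  0.02303777,  0.01576546]), 'opening': 0.08531537115525274}
scene [[375.3392305769854, 0.0, 260.40262811994876], [0.0, 375.3392305769854, 196.86805840102076], [0.0, 0.0, 1.0]] [[0.162, 0.987, -0.019], [0.527, -0.103, -0.843], [-0.834, 0.127, -0.537]] [-0.07645749 -0.18112783  1.53532204]
face_center [([298, 207, 317, 234], 0.85), ([312, 177, 328, 212], 0.16)]
swing_knob [([310, 173, 331, 213], 0.8)]
slide_mid [([198, 221, 225, 241], 0.82), ([157, 223, 183, 246], 0.78), ([201, 196, 222, 212], 0.53)]
swing 
[... 447 characters left out ...]
67411111, 194.4599635797146], [0.0, 0.0, 1.0]] [[-0.025, -0.999, -0.029], [-0.995, 0.028, -0.096], [0.097, 0.026, -0.995]] [0.02977083 0.55387892 1.05760979]
face_center [([209, 186, 235, 216], 0.68)]
swing_knob [([208, 161, 221, 201], 0.55)]
slide_mid [([305, 241, 331, 259], 0.84), ([308, 192, 332, 224], 0.77), ([346, 196, 370, 217], 0.73)]
swing [([209, 164, 219, 201], 0.63)]
ring_gauge [([264, 223, 280, 245], 0.65), ([208, 161, 219, 200], 0.42), ([399, 223, 436, 274], 0.24)]
v_block [([262, 145, 279, 165], 0.69)]
post_a [([129, 222, 151, 235], 0.72), ([390, 178, 406, 194], 0.52)]
can [([123, 153, 148, 168], 0.53)]
driver [([412, 242, 437, 277], 0.55)]
master [([389, 138, 402, 145], 0.66)]
```

Run:
```python
import numpy as np,cv2
a=cv2.imread("pics/top0.png")
d=np.load("top0.npz")["frame"]; cv2.imwrite("pics/topc.png",cv2.resize(d[120:300,110:450],(800,424),interpolation=cv2.INTER_CUBIC))
d=np.load("scene0.npz")["frame"]; cv2.imwrite("pics/scenec.png",cv2.resize(d[150:320,90:440],(800,388),interpolation=cv2.INTER_CUBIC))
```

```text
(no output)
```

View pics/topc.png

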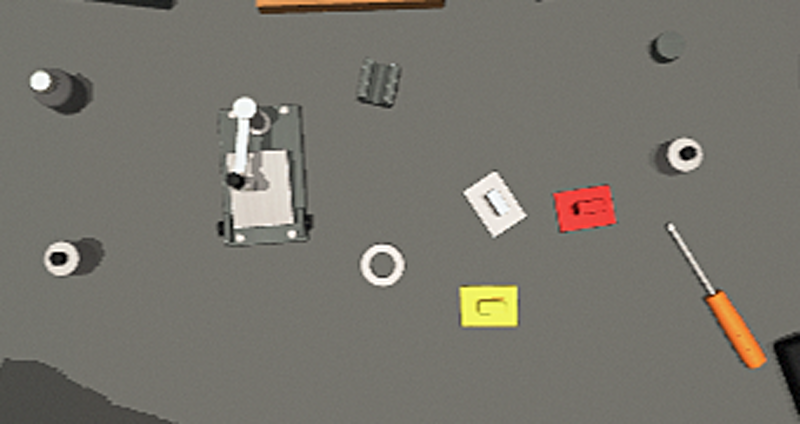

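View pics/scenec.png

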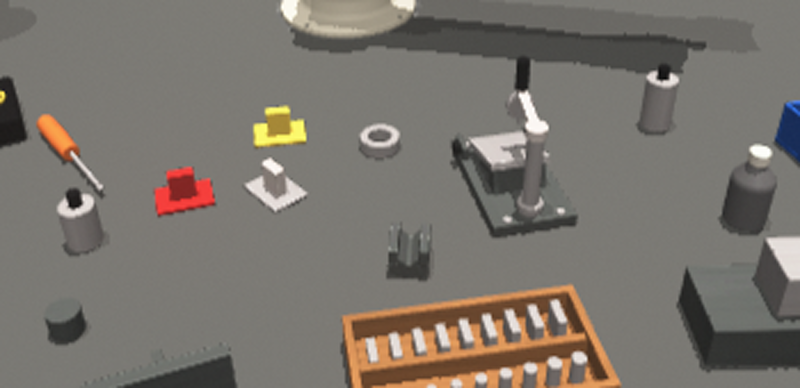

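The top crop shows the slide (light grey, rib lit) at about crop (494,204), and the stage's face at about (262,190). The knob (236,180) is over the face, with the post at (245,107). The red and yellow look-alikes and the bystanders stand well apart. Next I'll measure from the depth images.

```bash
cat > h.py <<'E'
import numpy as np, cv2
from scipy.spatial.transform import Rotation as Ro
def cloud(d):
    z=d["depth"]; K=d["camera_matrix"]; v,u=np.mgrid[:z.shape[0],:z.shape[1]]
    P=np.stack([(u-K[0,2])/K[0,0]*z,(v-K[1,2])/K[1,1]*z,z],-1)
    W=(P-d["t"])@d["R"]; W[z==0]=np.nan
    return W
def pts(d,lo,hi):
    W=cloud(d); m=np.all((W>lo)&(W<hi),-1); return W[m],d["frame"][m].astype(int),np.argwhere(m)
def fitplane(P,it=400,tol=.0025):
    rng=np.random.default_rng(0); best=None
    for _ in range(it):
        a,b,c=P[rng.choice(len(P),3,False)]; n=np.cross(b-a,c-a); 
        if np.linalg.norm(n)<1e-7: continue
        n/=np.linalg.norm(n); m=abs((P-a)@n)<tol
        if best is None or m.sum()>best.sum(): best=m
    Q=P[best]; c=Q.mean(0); n=np.linalg.svd(Q-c)[2][2]; return c,n*np.sign(n[2]),best
def todo(o,target,yaw=None):
    """tool-frame shift (and roll, jaw axis to world yaw deg) to reach target TCP"""
    R=Ro.from_euler('xyz',o["tcp_rot"],degrees=True).as_matrix()
    s=R.T@(np.array(target)-o["ee_pos"]); r=None
    if yaw is not None:
        y=R[:,1]; cur=np.degrees(np.arctan2(y[1],y[0])); dz=(yaw-cur+90)%180-90
        r=np.radians(-dz) # tool x points down
    return np.round(s,4),r
E
python3 - <<'E'
from h import *
for c in("top","scene"):
    d=dict(np.load(c+"0.npz")); W=cloud(d)
    def at(u,v): 
        return np.round(np.nanmedian(W[v-1:v+2,u-1:u+2].reshape(-1,3),0),3)
    if c=="top":
        for n,u,v in(("knob",210,196),("post",214,165),("slide",320,207),("slide plate",324,215),("face",222,205),("tbl",300,280),("vblock",271,155),("ring",272,241)): print(n,at(u,v))
    P,C,_=pts(d,[-1,-1,.004],[1,1,.3])
    ref=W[205,222] if c=="top" else W[215,308]
    ref=ref if c=="scene" else ref
    print(c,"ref",ref)
    ctr=at(222,205)if c=="top" else ctr
    # face
    m=(np.linalg.norm(P[:,:2]-ctr[:2],axis=1)<.075)&(P[:,2]<.1)&(P[:,2]>.022)
    F=P[m]; cc,n,b=fitplane(F); Q=F[b]
    up=np.array([0,0,1])-n*n[2]; up/=np.linalg.norm(up); ac=np.cross(n,up)
    print("face n",n,"slope",np.degrees(np.arccos(n[2])),"up az",np.degrees(np.arctan2(up[1],up[0])),len(Q))
    r=cv2.minAreaRect(np.c_[Q@up,Q@ac].astype(np.float32)*1000); print("rect in (up,ac) mm",r)
    k=np.array(r[0])/1000; print("centre",up*k[0]+ac*k[1]+n*(n@cc))
    # high things: knob/post
    for nm,lo,hi in(("arm",.118,.2),("knob",.14,.2)):
        K=P[(np.linalg.norm(P[:,:2]-ctr[:2],axis=1)<.16)&(P[:,2]>lo)&(P[:,2]<hi)]
        print(nm,len(K)); 
        if nm=="knob":print(K.mean(0),K.min(0),K.max(0))
        else:
            C2=C[(np.linalg.norm(P[:,:2]-ctr[:2],axis=1)<.16)&(P[:,2]>lo)&(P[:,2]<hi)].mean(1)
            print("bright",K[C2>140].min(0),K[C2>140].max(0), "end far", K[K[:,0]>K[:,0].max()-.015].mean(0))
    s=at(320,207) if c=="top" else s
    m=(np.linalg.norm(P[:,:2]-s[:2],axis=1)<.055)
    S=P[m&(P[:,2]<.06)]; r=cv2.minAreaRect(S[:,:2].astype(np.float32)*1000); print("slide rect",r,S[:,2].max())
    T=S[S[:,2]>.03]; print("rib",len(T),T.mean(0),cv2.minAreaRect(T[:,:2].astype(np.float32)*1000))
E
```

```text
knob [0.54  0.144 0.173]
post [0.627 0.139 0.135]
slide [ 0.512 -0.153  0.041]
slide plate [ 0.49  -0.168  0.006]
face [0.525 0.132 0.045]
tbl [ 0.3   -0.09  -0.001]
vblock [ 0.673 -0.015  0.019]
ring [ 0.417 -0.011  0.016]
top ref [0.52539466 0.13186789 0.0428225 ]
face n [-0.25771616 -0.01713863  0.96606866] slope 14.968348375567093 up az 3.8046788753532677 609
rect in (up,ac) mm ((533.8008422851562, 96.5270004272461), (111.537109375, 110.49220275878906), 88.30895233154297)
centre [0.53259156 0.13215859 0.04623929]
arm 250
bright [0.53620395 0.12811969 0.12100083] [0.63837205 0.15163583 0.17459487] end far [0.62966013 0.13814868 0.13460876]
knob 40
[0.54034825 0.14550474 0.16803674] [0.53360178 0.13970271 0.14660943] [0.54784047 0.15237277 0.17525474]
slide rect ((513.3198852539062, -150.16943359375), (103.65864562988281, 79.38653564453125), 19.173126220703125) 0.0458746743365413
rib 58 [ 0.51666796 -0.15665095  0.04159949] ((516.585693359375, -157.29478454589844), (31.151874542236328, 13.667699813842773), 31.871522903442383)
scene ref [0.54781909 0.1255454  0.05128854]
face n [-0.25708107 -0.0222624   0.96613338] slope 14.953983850745278 up az 4.949285013111547 287
rect in (up,ac) mm ((538.778564453125, 84.73255920410156), (99.41917419433594, 108.70601654052734), 87.21200561523438)
centre [0.53554182 0.13142589 0.04785352]
arm 263
bright [0.53688221 0.12975996 0.12019021] [0.63952794 0.16281182 0.13885728] end far [0.63441876 0.14089463 0.13129099]
knob 73
[0.54642419 0.14924652 0.16028182] [0.53647264 0.14231358 0.14009335] [0.5526375  0.15812428 0.17582517]
slide rect ((523.1951293945312, -153.98033142089844), (88.2372055053711, 63.083683013916016), 59.15784454345703) 0.045607467872043686
rib 67 [ 0.52104475 -0.15369779  0.0397969 ] ((518.0411376953125, -154.52569580078125), (35.03449249267578, 13.98326587677002), 33.278045654296875)
```

Run:
```python
from h import *
from workcell import bot
o=bot.get_obs(); R=Ro.from_euler('xyz',o["tcp_rot"],degrees=True).as_matrix(); print(R.round(3))
print(todo(o,[.543,.147,.231],84.6))
```

```text
[[-0.     0.374  0.927]
 [ 0.     0.927 -0.374]
 [-1.     0.    -0.   ]]
(array([ 3.000e-04, -2.104e-01,  4.484e-01]), np.float64(-0.2895679656683987))
```

Call:
apply_moves(commands=[[0,-0.21,0.448,-0.29,0],[0,-0.21,0.448,-0.29,-0.34],[0,-0.21,0.448,-0.29,-0.34],[0,-0.21,0.448,-0.29,-0.34],[0,-0.21,0.448,-0.29,-0.34],[0,-0.21,0.448,-0.29,-0.34],[0,-0.21,0.448,-0.29,-0.34],[0,-0.21,0.448,-0.29,-0.34],[0,-0.21,0.448,-0.29,-0.34],[0,-0.21,0.448,-0.29,-0.34],[0,-0.21,0.448,-0.29,-0.34],[0,-0.21,0.448,-0.29,-0.34]], newtons=20)

```text
time: 2.3
ee_pos: [0.5432, 0.1465, 0.2308]
tcp_rot: [-172.3, 89.9, -177.9]
wrist_force: [0.1, 0.9, -0.1]
opening: 0.028
```

Run:
```python
from h import *
from workcell import bot,cams
o=bot.get_obs(); print({k:np.round(v,3) for k,v in o.items()})
print(todo(o,[.543,.147,.142],84.6))
ims=[]
for c,b in(("scene",(80,260,250,400)),("top",(80,260,150,300))):
    d=cams.camera(c); f=d["frame"][b[0]:b[1],b[2]:b[3]]; ims.append(cv2.resize(f,(400,480),interpolation=cv2.INTER_CUBIC))
cv2.imwrite("pics/k1.png",np.hstack(ims))
```

```text
{'time': np.float64(2.3), 'q': array([1.5089e+01, 6.7760e+00, 1.1975e+01, 9.5251e+01, 1.2000e-02,
       2.0605e+01]), 'qd': array([ 2.553, -1.511, -0.786,  0.125,  0.299,  0.58 ]), 'joint_efforts': array([ -2.268, -52.827,  46.87 ,  -0.206,  -0.139,  -0.198]), 'ee_pos': array([0.543, 0.147, 0.231]), 'tcp_rot': array([-172.339,   89.947, -177.855]), 'wrist_force': array([ 0.149,  0.935, -0.134]), 'torque': array([0.021, 0.025, 0.041]), 'opening': np.float64(0.028)}
(array([ 0.0888,  0.0005, -0.0001]), np.float64(-0.0020173430431715323))
```

View pics/k1.png

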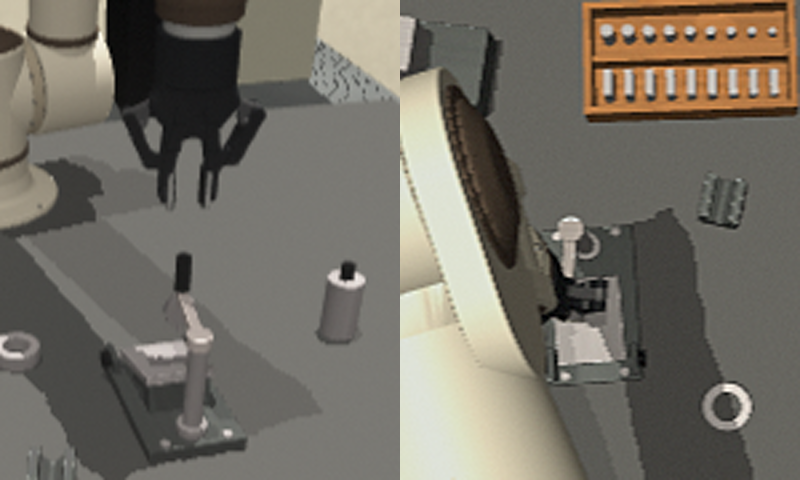

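The fingers straddle the knob's line: the scene half shows the knob at (183,270) with the fingers at 168 to 210. I'll descend.

Call:
apply_moves(commands=[[0.035,0,0,0,-0.34],[0.065,0,0,0,-0.34],[0.088,0,0,0,-0.34],[0.088,0,0,0,-0.34],[0.088,0,0,0,-0.34]])

```text
time: 2.9
ee_pos: [0.5416, 0.1491, 0.1443]
tcp_rot: [86.5, 90.0, 81.2]
wrist_force: [0.7, -0.5, 0.5]
opening: 0.028
```

Run:
```python
from h import *
from workcell import bot
o=bot.get_obs(); print(o["ee_pos"],o["wrist_force"])
R=Ro.from_euler('xyz',o["tcp_rot"],degrees=True).as_matrix()
p=np.array([.628,.139]); v=o["ee_pos"][:2]-p; a0=np.arctan2(v[1],v[0]); print(np.degrees(a0),np.hypot(*v))
for k in range(1,13):
    a=a0-np.radians(6.6*k); t=[p[0]+.085*np.cos(a),p[1]+.085*np.sin(a),o["ee_pos"][2]]
    print((R.T@(np.array(t)-o["ee_pos"])).round(3).tolist(), round(np.radians(6.6*k),3))
```

```text
[0.54159857 0.14914569 0.14431557] [ 0.66603762 -0.5295967   0.50793147]
173.30271321870322 0.08699506477499522
[0.0, 0.01, 0.003] 0.115
[0.0, 0.019, 0.005] 0.23
[0.0, 0.029, 0.008] 0.346
[0.0, 0.038, 0.012] 0.461
[0.0, 0.046, 0.017] 0.576
[0.0, 0.054, 0.023] 0.691
[0.0, 0.061, 0.03] 0.806
[0.0, 0.067, 0.037] 0.922
[0.0, 0.072, 0.046] 1.037
[0.0, 0.076, 0.054] 1.152
[0.0, 0.08, 0.064] 1.267
[0.0, 0.082, 0.073] 1.382
```

Call:
apply_moves(commands=[[0,0.01,0.002,0.115,-0.34],[0,0.019,0.004,0.23,-0.34],[0,0.029,0.008,0.346,-0.34],[0,0.038,0.012,0.461,-0.34],[0,0.046,0.017,0.576,-0.34],[0,0.054,0.023,0.691,-0.34],[0,0.061,0.03,0.806,-0.34],[0,0.067,0.037,0.922,-0.34],[0,0.072,0.046,1.037,-0.34],[0,0.076,0.054,1.152,-0.34],[0,0.08,0.064,1.267,-0.34],[0,0.082,0.073,1.382,-0.34]])

```text
time: 4.1
ee_pos: [0.6223, 0.2249, 0.1467]
tcp_rot: [106.8, 89.9, 22.2]
wrist_force: [-1.8, -0.8, 0.6]
opening: 0.0281
```

Call:
apply_moves(commands=[[0,0,0,0,-0.34],[0,-0.004,0,0,-0.34],[-0.05,-0.004,0,0,-0.34],[-0.09,-0.004,0,0,-0.34],[-0.09,-0.004,0,0,-0.34]])

```text
time: 4.6
ee_pos: [0.6186, 0.2251, 0.2445]
tcp_rot: [105.3, 89.3, 20.9]
wrist_force: [1.0, 0.6, -0.2]
opening: 0.0281
```

Run:
```python
from h import *
from workcell import bot
o=bot.get_obs(); print(o["ee_pos"],o["wrist_force"],o["q"])
print(todo(o,[.517,-.156,.2],122))
```

```text
[0.61863313 0.22514266 0.24452651] [ 0.9593889   0.63876725 -0.20222294] [1.99934702e+01 2.04952769e+01 2.98881513e+01 9.86873572e+01
 1.10424134e-02 1.04452271e+02]
(array([ 0.0417, -0.1385,  0.3697]), np.float64(1.1089849575576558))
```

Call:
apply_moves(commands=[[0.0,-0.02,0.05,-0.145,0.3],[0.0,-0.035,0.09,-0.29,0.3],[0.01,-0.05,0.135,-0.435,0.3],[0.02,-0.066,0.18,-0.58,0.3],[0.03,-0.085,0.225,-0.725,0.3],[0.04,-0.105,0.27,-0.87,0.3],[0.04,-0.12,0.315,-1.015,0.3],[0.04,-0.138,0.37,-1.16,0.3],[0.04,-0.138,0.37,-1.305,0.3],[0.04,-0.138,0.37,-1.45,0.3],[0.04,-0.138,0.37,-1.595,0.3],[0.04,-0.138,0.37,-1.74,0.3]])

```text
time: 5.8
ee_pos: [0.5169, -0.1562, 0.2024]
tcp_rot: [3.1, 89.2, 18.3]
wrist_force: [0.9, -0.1, -0.4]
opening: 0.0557
```

Run:
```python
from h import *
from workcell import bot,cams
o=bot.get_obs(); print(o["ee_pos"],o["q"]); print(todo(o,[.517,-.156,.1],122))
ims=[]
for c in("top","scene"):
    d=cams.camera(c); np.savez(c+"1.npz",**d)
    f=d["frame"]; ims.append(cv2.resize(f[110:310,110:420] if c=="top" else f[110:310,130:440],(500,323)))
cv2.imwrite("pics/s1.png",np.vstack(ims)[:600] if 0 else cv2.resize(np.vstack(ims),(464,600)))
for c in("top","scene"):
    d=dict(np.load(c+"1.npz"))
    P,C,_=pts(d,[.4,.05,.022],[.62,.22,.09]); 
    m=(C.min(1)>105)&(np.ptp(C,axis=1)<40); F=P[m]; cc,n,b=fitplane(F,tol=.003); Q=F[b]
    h=np.array([.257,.02])
    up=np.array([0,0,1])-n*n[2]; up/=np.linalg.norm(up); ac=np.cross(n,up)
    X=np.c_[(Q-cc)@up,(Q-cc)@ac]*1000; r=cv2.minAreaRect(X.astype(np.float32))
    print(c,len(Q),"slope",np.degrees(np.arccos(n[2])),"az",np.degrees(np.arctan2(up[1],up[0])),r)
    lo,hi=np.percentile(X,[1,99],axis=0); k=(lo+hi)/2000; print(lo,hi,"centre",cc+up*k[0]+ac*k[1], "rectcentre",cc+up*r[0][0]/1000+ac*r[0][1]/1000)
    P,C,_=pts(d,[.45,.1,.14],[.75,.32,.19]); m=C.max(1)<80; print("knob",m.sum(),P[m].mean(0) if m.any() else 0)
    P,C,_=pts(d,[.46,-.22,.034],[.57,-.11,.046]); 
    if len(P): print("rib",len(P),P.mean(0),cv2.minAreaRect(P[:,:2].astype(np.float32)*1000))
```

```text
[ 0.51692944 -0.15619745  0.20240297] [-17.04536958   2.44255232   4.19526366  91.13189391   0.4404341
 -32.22610556]
(array([ 1.024e-01,  1.000e-04, -1.200e-03]), np.float64(-0.29350508358394833))
top 722 slope 15.263120409799793 az 3.020828856347494 ((-7.195034027099609, 1.2547569274902344), (107.99122619628906, 93.75814819335938), 0.47303488850593567)
[-46.62400455 -37.03353134] [46.05429591 43.83284566] centre [0.53942216 0.13973486 0.04786126] rectcentre [0.53287802 0.13724163 0.04604214]
knob 46 [0.61495827 0.22224889 0.16573241]
rib 3 [ 0.50205643 -0.15930819  0.04242276] ((502.1564025878906, -159.57379150390625), (3.9617507457733154, 1.6083076000213623), 39.787261962890625)
scene 284 slope 14.656020915606076 az 4.455200038967767 ((-5.184581756591797, 3.434856414794922), (90.2899398803711, 109.50543975830078), 85.65650177001953)
[-52.07619222 -34.69917192] [47.86960226 42.60805737] centre [0.53941317 0.13408826 0.04895296] rectcentre [0.53648151 0.13333868 0.04817335]
knob 85 [0.62209507 0.22528649 0.15905626]
rib 54 [ 0.52046829 -0.15375237  0.0412261 ] ((517.8263549804688, -154.51719665527344), (32.5865592956543, 15.093131065368652), 33.67805099487305)
```

View pics/s1.png

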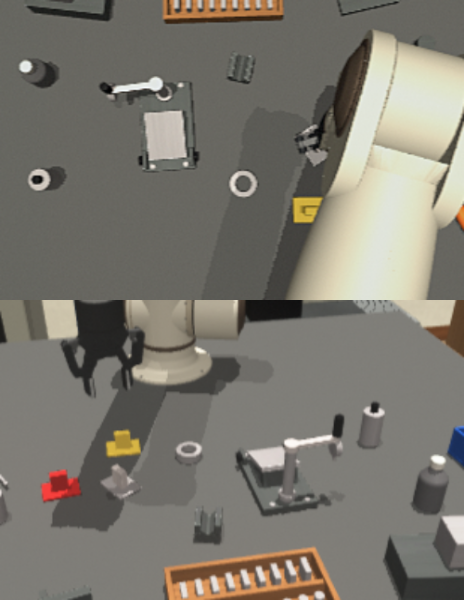

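The arm has swung about 90° clear: the knob is at (108,88) in the upper half, and the face is unobstructed at (165,135). I'll refine the face from the bright quad in the top view.

Run:
```python
from h import *
n=np.array([-.257,-.019,.966]); n/=np.linalg.norm(n)
up=np.array([0,0,1])-n*n[2]; up/=np.linalg.norm(up); ac=np.cross(n,up)
for c in("top","scene"):
    d=dict(np.load(c+"1.npz")); W=cloud(d); g=d["frame"].min(2)
    near=(np.abs(W[...,0]-.54)<.075)&(np.abs(W[...,1]-.135)<.065)&(W[...,2]>.02)&(W[...,2]<.1)
    t=120 if c=="top" else 100
    m=(near&(g>t)).astype(np.uint8); N,l,st,ce=cv2.connectedComponentsWithStats(m); k=1+np.argmax(st[1:,4]); m=(l==k)
    Q=W[m]; c0=np.nanmedian(Q,0)
    vu=np.argwhere(m); cam=-d["R"].T@d["t"]
    ray=(np.c_[vu[:,1],vu[:,0],np.ones(len(vu))]@np.linalg.inv(d["camera_matrix"]).T)@d["R"]
    s=((c0-cam)@n)/(ray@n); X=cam+ray*s[:,None]
    r=cv2.minAreaRect((np.c_[X@up,X@ac]*1000).astype(np.float32)); q=np.array(r[0])/1000
    C=up*q[0]+ac*q[1]+n*(n@c0); M=X.mean(0)
    print(c,m.sum(),"rect",r,"centre",C.round(4),"centroid",M.round(4),"resid n",n@c0)
    # edge-based: percentile
    for ax in(up,ac): print(np.percentile(X@ax,[0,2,98,100]).round(4))
```

```text
top 786 rect ((542.391845703125, 95.3711929321289), (73.07477569580078, 93.25462341308594), 88.71807098388672) centre [0.54   0.1356 0.0482] centroid [0.5405 0.1357 0.0484] resid n -0.09479031998277726
[0.4953 0.4977 0.5869 0.5897]
[0.0582 0.0604 0.1304 0.1325]
scene 318 rect ((551.5517578125, 80.3549575805664), (85.42874145507812, 125.9446029663086), 77.10600280761719) centre [0.5496 0.1212 0.0517] centroid [0.5466 0.1273 0.051 ] resid n -0.09361858798425483
[0.4806 0.4979 0.6092 0.6117]
[0.0481 0.0528 0.127  0.1343]
```

Call:
apply_moves(commands=[[0.04,0,-0.001,-0.14,0.3],[0.08,0,-0.001,-0.285,0.3],[0.11,0,-0.001,-0.285,0.3],[0.14,0,-0.001,-0.285,0.3],[0.14,0,-0.001,-0.285,0.3],[0.14,0,-0.001,-0.285,0.3]])

```text
time: 6.5
ee_pos: [0.5178, -0.1554, 0.0633]
tcp_rot: [-12.9, 89.2, 18.3]
wrist_force: [0.1, -0.1, 1.0]
opening: 0.0552
```

Run:
```python
from h import *
from workcell import bot,cams
o=bot.get_obs(); print(o["ee_pos"],o["q"]); print(todo(o,[.5175,-.1558,.015],122.5))
d=cams.camera("scene"); f=d["frame"]; cv2.imwrite("pics/g1.png",cv2.resize(f[150:260,150:270],(600,550),interpolation=cv2.INTER_CUBIC))
```

```text
[ 0.51775202 -0.15540976  0.06325548] [-16.93967311   3.16064214 -10.44330946  75.77271695   0.43983106
 -48.14354552]
(array([ 0.0482, -0.0001, -0.001 ]), np.float64(-0.02259927826094484))
```

View pics/g1.png

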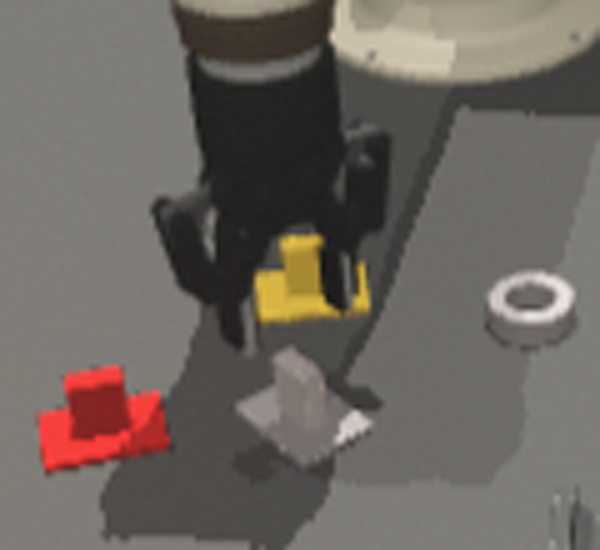

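The fingers stand on either side of the rib, which is at (300,385). I'll descend and grip.

Call:
apply_moves(commands=[[0.025,0,-0.001,-0.022,0.3],[0.048,0,-0.001,-0.022,0.3],[0.048,0,-0.001,-0.022,0.3],[0.048,0,-0.001,-0.022,0.3],[0.048,0,-0.001,-0.022,-0.2],[0.048,0,-0.001,-0.022,-0.6],[0.048,0,-0.001,-0.022,-1],[0.048,0,-0.001,-0.022,-1],[0.048,0,-0.001,-0.022,-1],[0.048,0,-0.001,-0.022,-1],[0.048,0,-0.001,-0.022,-1],[0.048,0,-0.001,-0.022,-1]], newtons=25)

```text
time: 7.75
ee_pos: [0.5189, -0.1561, 0.0174]
tcp_rot: [-20.9, 89.1, 11.6]
wrist_force: [0.0, 0.0, 6.1]
opening: 0.014
```

Call:
apply_moves(commands=[[-0.005,0,0,0,-1],[-0.02,0,0,0,-1],[-0.06,0,0,0,-1],[-0.1,0,0,0,-1],[-0.13,0,0,0,-1],[-0.13,0,0,0,-1],[-0.13,0,0,0,-1],[-0.13,0,0,0,-1]])

```text
time: 8.55
ee_pos: [0.5162, -0.1564, 0.1462]
tcp_rot: [-17.4, 89.2, 15.1]
wrist_force: [-0.3, 0.3, -3.3]
opening: 0.0135
```

Run:
```python
from h import *
from workcell import bot,cams
o=bot.get_obs(); print({k:np.round(v,3) for k,v in o.items()}); print(todo(o,[.54,.1356,.147],94.2))
d=cams.camera("scene"); np.savez("scene2.npz",**d); f=d["frame"]; cv2.imwrite("pics/g2.png",cv2.resize(f[120:240,140:270],(600,554),interpolation=cv2.INTER_CUBIC))
```

```text
{'time': np.float64(8.55), 'q': array([-17.093,   1.912,  -2.552,  84.822,   0.45 , -49.575]), 'qd': array([ 0.129,  0.407, -0.693, -0.066, -0.083,  0.01 ]), 'joint_efforts': array([-8.0000e-03, -5.1874e+01,  4.9716e+01, -1.4400e-01,  2.8000e-02,
        0.0000e+00]), 'ee_pos': array([ 0.516, -0.156,  0.146]), 'tcp_rot': array([-17.371,  89.156,  15.114]), 'wrist_force': array([-0.294,  0.284, -3.342]), 'torque': array([0.011, 0.069, 0.013]), 'opening': np.float64(0.014)}
(array([0.0007, 0.2335, 0.1769]), np.float64(0.49363790458077206))
```

View pics/g2.png

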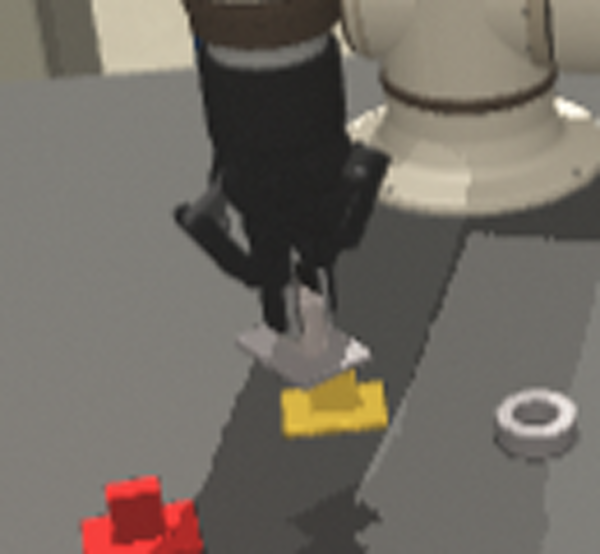

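The slide is held level and clear of the table (plate at (305,350) in the crop). I'll carry it over the face and align it.

Call:
apply_moves(commands=[[0,0.025,0.018,0.05,-1],[0,0.05,0.036,0.1,-1],[0,0.075,0.054,0.15,-1],[0,0.1,0.071,0.2,-1],[0,0.125,0.089,0.25,-1],[0,0.15,0.107,0.3,-1],[0,0.175,0.125,0.35,-1],[0,0.2,0.142,0.4,-1],[0,0.225,0.16,0.45,-1],[0,0.238,0.169,0.494,-1],[0,0.238,0.169,0.494,-1],[0,0.238,0.169,0.494,-1]])

```text
time: 9.8
ee_pos: [0.5303, 0.1351, 0.1462]
tcp_rot: [11.1, 89.3, 15.4]
wrist_force: [0.1, -0.5, -1.7]
opening: 0.0136
```

Run:
```python
from h import *
from workcell import bot,cams
o=bot.get_obs(); print({k:np.round(v,3) for k,v in o.items()}); print(todo(o,[.531,.135,.084],94.2))
d=cams.camera("scene"); np.savez("scene3.npz",**d); f=d["frame"]; cv2.imwrite("pics/p1.png",cv2.resize(f[120:250,250:380],(600,600),interpolation=cv2.INTER_CUBIC))
```

```text
{'time': np.float64(9.8), 'q': array([ 1.4284e+01,  2.9900e+00, -1.4380e+00,  8.4870e+01,  1.3000e-02,
        1.0006e+01]), 'qd': array([-1.191, -0.537,  0.083,  0.089, -0.118, -0.343]), 'joint_efforts': array([  1.166, -51.474,  48.55 ,  -0.214,   0.074,   0.16 ]), 'ee_pos': array([0.53 , 0.135, 0.146]), 'tcp_rot': array([11.085, 89.297, 15.363]), 'wrist_force': array([ 0.123, -0.509, -1.687]), 'torque': array([-0.045,  0.03 , -0.017]), 'opening': np.float64(0.014)}
(array([ 0.0622, -0.0003, -0.    ]), np.float64(0.001384862683884135))
```

View pics/p1.png

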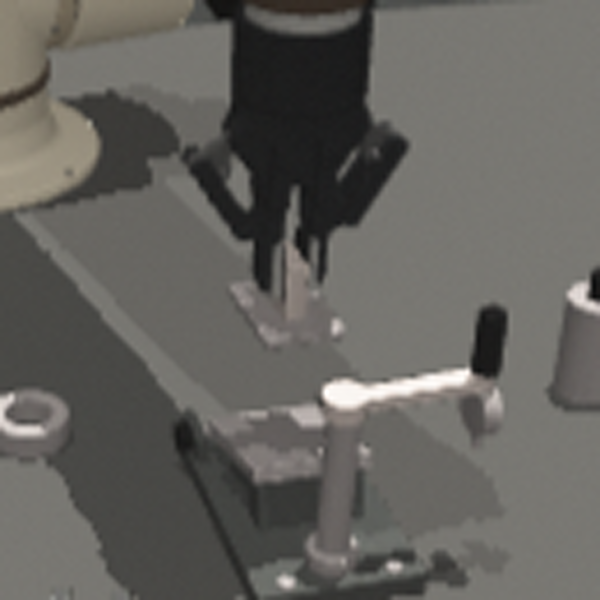

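The slide is over the face, with its long side up the slope and the swing arm clear. Next comes a slow descent by feel.

Call:
apply_moves(commands=[[0.02,0,0,0,-1],[0.04,0,0,0,-1],[0.055,0,0,0,-1],[0.065,0,0,0,-1],[0.067,0,0,0,-1],[0.067,0,0,0,-1],[0.067,0,0,0,-1],[0.067,0,0,0,-1]], newtons=20)

```text
time: 10.65
ee_pos: [0.5317, 0.135, 0.0804]
tcp_rot: [11.1, 89.2, 15.3]
wrist_force: [-0.1, -0.2, -1.7]
opening: 0.0133
```

Call:
apply_moves(commands=[[0.001,0,0,0,-1],[0.002,0,0,0,-1],[0.003,0,0,0,-1],[0.003,0,0,0,-1]])

```text
time: 11.05
ee_pos: [0.5316, 0.135, 0.0772]
tcp_rot: [11.0, 89.2, 15.2]
wrist_force: [-1.5, -0.1, -2.0]
opening: 0.0132
```

Call:
apply_moves(commands=[[0.001,0,0,0,-1],[0.002,0,0,0,-1],[0.003,0,0,0,-1],[0.003,0,0,0,-1]])

```text
time: 11.45
ee_pos: [0.5316, 0.135, 0.074]
tcp_rot: [11.0, 89.2, 15.2]
wrist_force: [-0.0, -1.0, -1.7]
opening: 0.0138
```

Call:
apply_moves(commands=[[0.001,0,0,0,-1],[0.002,0,0,0,-1],[0.002,0,0,0,-1]])

```text
time: 11.75
ee_pos: [0.5317, 0.135, 0.0722]
tcp_rot: [10.9, 89.2, 15.1]
wrist_force: [-0.6, -0.4, -0.6]
opening: 0.0138
```

Call:
apply_moves(commands=[[0.001,0,0,0,-1],[0.001,0,0,0,-1],[0.001,0,0,0,-1]])

```text
time: 12.05
ee_pos: [0.5317, 0.1351, 0.072]
tcp_rot: [11.1, 89.2, 15.3]
wrist_force: [-3.4, 0.0, 5.7]
opening: 0.0133
```

Call:
apply_moves(commands=[[0.001,0,0,0,-1],[0.001,0,0,0,-1],[0.001,0,0,0,-1]])

```text
time: 12.35
ee_pos: [0.5317, 0.1351, 0.0719]
tcp_rot: [10.9, 89.1, 15.1]
wrist_force: [-4.2, -0.5, 7.4]
opening: 0.0135
```

Call:
apply_moves(commands=[[0.0015,0,0,0,-1],[0.0015,0,0,0,-1],[0.0015,0,0,0,-1]])

```text
time: 12.65
ee_pos: [0.5317, 0.1351, 0.0718]
tcp_rot: [11.0, 89.1, 15.2]
wrist_force: [-6.7, -0.2, 10.5]
opening: 0.0138
```

Call:
apply_moves(commands=[[0.002,0,0,0,-1],[0.002,0,0,0,-1],[0.002,0,0,0,-1]])

```text
time: 12.95
ee_pos: [0.5316, 0.1352, 0.0715]
tcp_rot: [11.3, 89.0, 15.6]
wrist_force: [-8.8, -0.9, 14.1]
opening: 0.0136
```

The edge touches where predicted, but friction resists the slide pivoting in the grip. I'll restart 10 mm higher up the slope and pull back downhill as I lower, so friction helps the tilt.

Call:
apply_moves(commands=[[-0.004,0,0,0,-1],[-0.007,0,0.003,0,-1],[-0.007,0,0.008,0,-1],[-0.007,0,0.01,0,-1],[-0.006,0,0.01,0,-1],[-0.005,0,0.01,0,-1],[-0.005,0,0.01,0,-1]])

```text
time: 13.65
ee_pos: [0.5412, 0.1359, 0.0762]
tcp_rot: [11.5, 89.1, 15.7]
wrist_force: [-0.3, -0.2, -1.7]
opening: 0.0136
```

Call:
apply_moves(commands=[[0.001,0,0,0,-1],[0.002,0,0,0,-1],[0.002,0,0,0,-1]])

```text
time: 13.95
ee_pos: [0.5412, 0.1359, 0.0745]
tcp_rot: [11.4, 89.1, 15.6]
wrist_force: [-1.8, -0.2, 0.0]
opening: 0.0133
```

Contact again at z 0.0745. Now press with a pull back.

Call:
apply_moves(commands=[[0.001,0,-0.001,0,-1],[0.002,0,-0.002,0,-1],[0.003,0,-0.003,0,-1],[0.003,0,-0.003,0,-1]])

```text
time: 14.35
ee_pos: [0.539, 0.1358, 0.0723]
tcp_rot: [10.5, 88.9, 14.7]
wrist_force: [0.6, -0.1, 4.4]
opening: 0.0135
```

Call:
apply_moves(commands=[[0.001,0,-0.001,0,-1],[0.002,0,-0.002,0,-1],[0.002,0,-0.002,0,-1]])

```text
time: 14.65
ee_pos: [0.5376, 0.1357, 0.0709]
tcp_rot: [10.0, 88.8, 14.2]
wrist_force: [0.4, 0.2, 6.0]
opening: 0.0135
```

Call:
apply_moves(commands=[[0.001,0,-0.001,0,-1],[0.002,0,-0.002,0,-1],[0.003,0,-0.003,0,-1],[0.0035,0,-0.0035,0,-1],[0.0035,0,-0.0035,0,-1]])

```text
time: 15.15
ee_pos: [0.5342, 0.1355, 0.0675]
tcp_rot: [9.7, 88.8, 13.9]
wrist_force: [1.9, -0.7, 4.2]
opening: 0.0136
```

Call:
apply_moves(commands=[[0.001,0,-0.001,0,-1],[0.002,0,-0.0018,0,-1],[0.003,0,-0.0025,0,-1],[0.003,0,-0.0025,0,-1]])

```text
time: 15.55
ee_pos: [0.5317, 0.1353, 0.0643]
tcp_rot: [9.8, 88.8, 14.0]
wrist_force: [1.6, -0.5, 3.1]
opening: 0.0131
```

Call:
apply_moves(commands=[[0.001,0,-0.0005,0,-1],[0.0015,0,-0.0005,0,-1],[0.0015,0,-0.0005,0,-1]])

```text
time: 15.85
ee_pos: [0.5313, 0.1354, 0.0636]
tcp_rot: [9.9, 88.8, 14.1]
wrist_force: [-1.1, -0.8, 10.8]
opening: 0.0137
```

Call:
apply_moves(commands=[[0.001,0,0,0,-1],[0.001,0,0,0,-1],[0.001,0,0,0,-1]])

```text
time: 16.15
ee_pos: [0.5314, 0.1354, 0.0636]
tcp_rot: [9.8, 88.7, 14.1]
wrist_force: [-2.1, -1.1, 12.7]
opening: 0.0135
```

Run:
```python
from h import *
from workcell import bot,cams
o=bot.get_obs(); print({k:np.round(v,3) for k,v in o.items()})
d=cams.camera("scene"); np.savez("scene4.npz",**d); f=d["frame"]; a=cv2.resize(f[150:240,270:360],(600,600),interpolation=cv2.INTER_CUBIC); cv2.imwrite("pics/f1.png",a)
```

```text
{'time': np.float64(16.15), 'q': array([ 1.4300e+01,  3.5620e+00, -9.9970e+00,  7.5181e+01, -5.0000e-03,
        1.0056e+01]), 'qd': array([-0.051, -0.023, -0.02 ,  0.072,  0.004,  0.183]), 'joint_efforts': array([ 3.0000e-02, -4.3784e+01,  4.1237e+01, -1.0660e+00,  3.6000e-01,
       -3.4000e-02]), 'ee_pos': array([0.531, 0.135, 0.064]), 'tcp_rot': array([ 9.81 , 88.741, 14.054]), 'wrist_force': array([-2.125, -1.097, 12.675]), 'torque': array([-0.453,  0.236, -0.02 ]), 'opening': np.float64(0.013)}
```

View pics/f1.png

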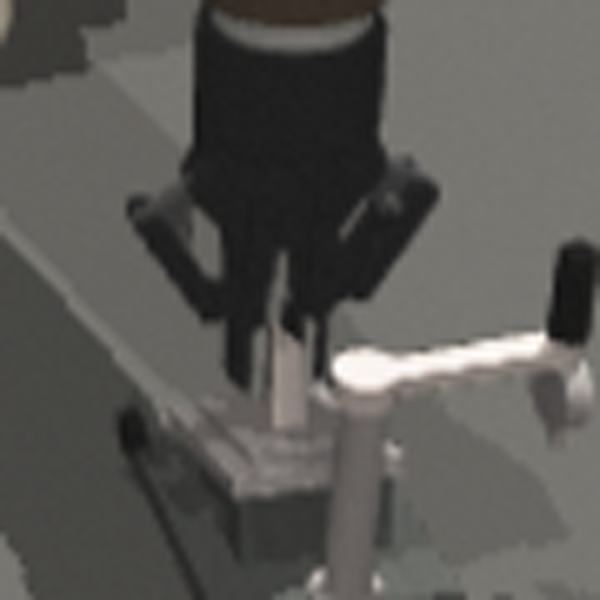

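Call:
apply_moves(commands=[[0.001,0,-0.001,0,-1],[0.0015,0,-0.0015,0,-1],[0.0015,0,-0.0015,0,-1],[0.0015,0,-0.0015,0,-1]])

```text
time: 16.6
ee_pos: [0.531, 0.1354, 0.0635]
tcp_rot: [8.9, 88.6, 13.2]
wrist_force: [3.1, -0.1, 11.9]
opening: 0.0137
```

Run:
```python
from h import *
from workcell import bot,cams
o=bot.get_obs(); print({k:np.round(v,3) for k,v in o.items()})
n=np.array([-.257,-.019,.966]); n/=np.linalg.norm(n); up=np.array([0,0,1])-n*n[2]; up/=np.linalg.norm(up); ac=np.cross(n,up)
c0=np.array([.540,.1356,.0482])
for c in("scene","top"):
    D=[cams.camera(c) for _ in range(4)]; d=D[0]; z=np.stack([q["depth"] for q in D]); d["depth"]=np.median(z,0)
    P,C,_=pts(d,[.47,.08,.02],[.61,.19,.1]); m=(C.min(1)>70); L=(P[m]-c0)@np.c_[up,ac,n]*1000
    for lo,hi,nm in((-3,3.,"face"),(3,9.5,"plate"),(15,60,"rib")):
        Q=L[(L[:,2]>lo)&(L[:,2]<hi)&(abs(L[:,0])<52)&(abs(L[:,1])<42)]
        print(c,nm,len(Q),Q.mean(0).round(1),np.percentile(Q,[2,98],axis=0).round(1).tolist())
        if nm!="rib" and len(Q)>20: print(" tilt rad up,ac:",np.linalg.lstsq(np.c_[Q[:,:2],np.ones(len(Q))],Q[:,2],rcond=None)[0].round(3))
    if c=="top": cv2.imwrite("pics/f2.png",cv2.resize(d["frame"][140:240,180:280],(600,600),interpolation=cv2.INTER_CUBIC))
```

```text
{'time': np.float64(16.6), 'q': array([ 1.4324e+01,  3.3430e+00, -1.0238e+01,  7.4992e+01, -2.9000e-02,
        1.0081e+01]), 'qd': array([-0.004,  0.073,  0.013,  0.005, -0.102, -0.003]), 'joint_efforts': array([ 5.7800e-01, -4.3552e+01,  3.9232e+01,  7.2100e-01,  6.1800e-01,
        1.0000e-02]), 'ee_pos': array([0.531, 0.135, 0.063]), 'tcp_rot': array([ 8.912, 88.572, 13.155]), 'wrist_force': array([ 3.088, -0.104, 11.916]), 'torque': array([-0.481, -0.563,  0.013]), 'opening': np.float64(0.014)}
scene face 124 [ 17.9 -13.9   0.7] [[-44.1, -34.2, -2.5], [48.0, 36.9, 2.7]]
 tilt rad up,ac: [-0.009  0.002  0.857]
scene plate 124 [10.  -6.   6.7] [[-30.0, -23.2, 3.6], [35.2, 22.5, 8.5]]
 tilt rad up,ac: [-0.018  0.024  7.037]
scene rib 95 [11.7  0.8 31.6] [[-6.0, -11.3, 16.8], [17.0, 14.2, 47.9]]
top face 123 [  1.7 -27.5   0.2] [[-46.7, -36.9, -2.2], [45.1, -12.1, 2.6]]
 tilt rad up,ac: [-0.001 -0.001  0.129]
top plate 32 [  9.7 -23.1   6. ] [[-36.8, -27.7, 3.2], [33.6, -16.5, 7.7]]
 tilt rad up,ac: [-0.     0.088  8.002]<stdin>:11: RuntimeWarning: Mean of empty slice.
  ret = um.true_divide(
Traceback (most recent call last):
IndexError: index -1 is out of bounds for axis 0 with size 0
```

```bash
cat > chk.py <<'E'
from h import *
from workcell import bot,cams
n=np.array([-.257,-.019,.966]); n/=np.linalg.norm(n); up=np.array([0,0,1])-n*n[2]; up/=np.linalg.norm(up); ac=np.cross(n,up)
c0=np.array([.540,.1356,.0482]); D=[];O=[]
for _ in range(12): D.append(cams.camera("scene")); O.append(bot.get_obs())
print("F",np.mean([o["wrist_force"] for o in O],0).round(2),"M",np.mean([o["torque"] for o in O],0).round(3),"pos",np.mean([o["ee_pos"] for o in O],0).round(4))
R=Ro.from_euler('xyz',np.mean([o["tcp_rot"] for o in O],0),degrees=True).as_matrix(); print("jaw",R[:,1].round(4),"az",np.degrees(np.arctan2(R[1,1],R[0,1])),"toolx",R[:,0].round(4))
d=D[0]; z=np.stack([q["depth"] for q in D]); d["depth"]=np.median(z,0); print("depth noise",np.nanmedian(z.std(0)[170:230,280:340]))
P,C,_=pts(d,[.47,.08,.02],[.61,.19,.1]); g=np.mean([q["frame"] for q in D],0).min(-1)
L=(P-c0)@np.c_[up,ac,n]*1000
reg={"face":((abs(L[:,0])<44)&(abs(L[:,1])<34)&((L[:,0]>38)|(abs(L[:,1])>28))&(abs(L[:,2])<3)),"plate":(abs(L[:,0])<33)&(abs(L[:,1])<23)&((abs(L[:,1])>10)|(abs(L[:,0])>20))&(abs(L[:,2]-6)<3.5)}
for k,m in reg.items():
    Q=L[m]; A=np.c_[Q[:,:2],np.ones(len(Q))]; x=np.linalg.lstsq(A,Q[:,2],rcond=None)[0]; s=(Q[:,2]-A@x).std(); e=s*np.sqrt(np.diag(np.linalg.inv(A.T@A))); print(k,len(Q),x.round(3),"+-",e.round(3),np.ptp(Q[:,:2],axis=0))
E
python3 chk.py
```

```text
F [ 2.24 -0.36 12.09] M [-0.414 -0.584 -0.012] pos [0.5309 0.1354 0.0635]
jaw [-0.074   0.9973  0.0038] az 94.24298304058891 toolx [ 0.0242  0.0056 -0.9997]
depth noise 0.0019517841
face 46 [0.008 0.004 1.026] +- [0.004 0.006 0.183] [81.09828766 67.29150807]
plate 81 [1.000e-03 1.800e-02 7.031e+00] +- [0.005 0.007 0.113] [64.16167191 44.90542251]
```

The checks agree. Relative to the face, the plate sits 6.0 mm up (its own thickness). It is tilted about -0.007 rad along the slope and 0.014 rad across it, centred within about 3 mm, and pressed with roughly 14 N. I'll hand it in.

```bash
python3 -c "
from workcell import bot
print(bot.job_done()); o=bot.get_obs(); print(o['time'],o['wrist_force'],o['ee_pos'])"
```

```text
the job is handed in; nothing more can be done
None
the job is handed in; nothing more can be done
```

I handed the job in with the slide gripped and pressed flush on the middle of the sloped face. No verdict was reported.

**What I did**
- I swung the indicator arm about a quarter turn to the face's +y side by its knob and left it there.
- I gripped the real slide (not the red or yellow look-alikes) by its rib and carried it over the face.
- The moves can't tilt the tool, so I let the slide pivot in the grip against the slope. My first straight push was stopped by friction at 14 N. I restarted 10 mm higher up the slope and pulled back downhill while lowering, and the slide then came flush.

**What the last checks showed**
- **Slope:** the face measured about 15°.
- **Flush:** the plate's top is 6.0 mm above the face, which is its own thickness, so there is no gap within the measuring noise.
- **Parallel:** tilt against the face was about -0.007 rad along the slope and 0.014 ± 0.009 rad across it. The limit is 0.04 rad.
- **Centre:** within about 3 mm of the face's centre, from the camera and the tool position.
- **Press force:** about 12 N more than the start reading, so roughly 14 N allowing for the slide's weight. It was steady and at rest, with the opening at 14 mm on the rib.

**Less certain**
- The wrist moment suggests the load sits more on the face's -y side, which fits that small tilt across the slope.
- I saw no sign that the stage or any bystander moved, but I didn't measure their positions again at the end.

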